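# Hold a sample tube on the touch-start vortex mixer

## Robot

A 6-joint arm with a two-finger parallel gripper is mounted at the origin on a cart in front of the work surface, level with it; the furniture and walls round the work are solid. World frame = base frame: x ahead of the robot, y to its left, z up, the work surface at z = 0. Lengths are in m, angles in rad, forces in N, time in s.
With the tool pointing down it reaches from about 0.35 to 0.725 m from the base axis. Payload 6 kg.
Tool frame: the origin (TCP) lies at the very end of the fingers, on their centre line; the grasp point (between the pads) lies 19 mm behind it; z points along the fingers, y is the line along which they close (so a half turn about z gives the same grasp; the last joint's range is limited). The gripper opens to 85 mm and grips with 20 to 120 N. Pads are 22 mm wide; open, the fingers measure 114 mm over their backs; the gripper's body (76 mm by 85 mm) begins 54 mm behind the grasp point. The pads swing forward as they close: fully open they stand 13 mm farther back than shut.
Start: joints at [1.649, 0.04, 0.085, 0, -1.615, -0.334], TCP at [0.152, 0.58, 0.231] pointing down, gripper open.
Joint ranges: [-2.56, 2.56], [-1.29, 2.01], [-1.08, 1.49], [-3.29, 1.98], [-2.81, -0.18], [-2.99, 2.99]. Speed limits (rad/s): [2.57, 2.57, 3.01, 3.14, 3.14, 3.14].

## Interface

Orientations are given as a unit quaternion [w, x, y, z].
In Python, from plant import arm, read_camera gives the robot as it stands.
- The arm moves only by the tool send_rows, never from a script. Its argument "deltas" is a list of rows, each a list of 3 entries, a list of its own where there are three numbers: the shift along the tool's x, y, z in cm, then the turn about the tool's z in rad, then the opening, from 0 (shut) to 1 (fully open). A call has 1 to 10 rows; each row shifts and turns the commanded pose from where the row before left it, along the tool's axes as they then stand; what a row does not reach is not made up. A row lasts 1/12 s, in which the tool goes at most 41.7 mm and 7.16 degrees, less where a joint would pass 70% of its speed; a pose out of reach is approached as far as the arm can. A call with a gripper value outside its range is refused whole. The fingers move at their own pace and stop on an object; "force" is the grip in N (left out, the last holds). Time passes only in rows, so rows that do not move let the fingers close. It gives the time, the measured TCP pose, the force, the opening and the grip force at its end, in the units of the state.
- arm.state(): the state, without advancing time (a new reading comes with each control period).
- read_camera(name): name is "scene" or "top"; returns a dict with "img" (400x640x3 uint8, red, green, blue), "intrinsics" (3x3 intrinsics, pixels), "rvec" (rotation vector, rad) and "tvec" (3), from world to camera coordinates, as OpenCV has them. Camera axes: x right, y down, z forward; pixel columns grow to the right and rows downward; lengths in m; the calibration is good to about 2 mm. A picture is of the moment at which its call begins. There is no depth.
- arm.close_job(): hands the job in; it is judged then, once.
The state is a dict: "time": time; "qpos": joint angles; "qvel": joint speeds; "joint_torque": joint torques, N m; "tool_pos": TCP position; "tcp_rot": TCP orientation; "wrist_force": force on the tool from outside, world axes, zero at the start; "ft_torque": the same for the moment, N m; "opening": finger opening in m; "grasp_force": force on a finger pad.
Only numpy, scipy, OpenCV 4.12 (cv2) and the standard library are available. Lean on these libraries where they do the work, as an engineer would, in place of code of your own. Each camera call takes 0.05 s, during which the arm holds its last target. There are 200 camera calls.

## Task

Pull the tall capped sample tube straight up out of its spring clip in the three-well carrier, leaving the two vials and everything else where they are, and stand it upright in the rubber cup of the vortex mixer without touching the mixer with the fingers. Press it down until the sprung cup has sunk about half way (5 mm of its 10 mm travel), so that the mixer runs but does not stall on its stop, and keep it so for at least three seconds. Finish while still holding the tube pressed there.

Things in the scene. Friction and masses are not known exactly. Their poses are not given: they have to be found in the camera images.
- tube: The work: capped sample tube, 106 mm tall, 16 g. Body 12.8 mm thick, cap 17 mm thick over the top 19 mm. Origin: centre of its underside; z towards the cap. Stands in one of the three wells (which one varies), its top 114 mm and the carrier's top plate 52 mm above the bench. Leaf springs clamp it: 3 to 10 N to pull it up, free after about 30 mm, clear of the carrier after 45 mm.
- carrier: Spring-clip carrier: aluminium and grey frame, 134 mm long (its y), 48 mm wide (its x), 53 mm high, heavy, does not move. Origin: centre of its underside, z up. Wells at y = -42, 0, +42 mm (x = 0): holes 15.5 mm wide, floors 8 mm above the bench. In each, two steel leaf springs press on the content from +x and -x, below the top plate.
- vial_a: Slim open white vial, 12 mm in diameter, 58 mm tall, in another of the wells, its top 66 mm above the bench; stays there. Origin at the centre of its underside, z up.
- vial_b: The like vial in the remaining well; stays there too. Origin at the centre of its underside, z up.
- mixer: Vortex mixer: white housing 100 x 94 mm, 64 mm high without its cup, knob and rocker switch on its front (-x) side; heavy, does not move. Origin: centre of its underside, z up. Stands left or right of the carrier, turned a little.
- cup_floor (a point): Centre of the flat floor inside the mixer's black rubber cup, on which the tube's underside is to stand; 81 mm above the bench while the cup is up; sinks with the cup. The cup is a round bowl on the middle of the housing: floor 20 mm wide, mouth 31 mm (39 mm over its outside), rim 16 mm above the floor. z up.
- mixer_cup (a joint): How far the cup is pressed down, in m: 0 up, 0.010 at its stop. It goes straight down against a spring: 2.1 N to start it, then 0.7 N per mm (5.6 N at 5 mm, 9.1 N at the stop). It springs back when let go.
- marker: Black marker pen, 138 x 12 x 14 mm, lying on the bench; a bystander. Origin under its middle.
- loose_tube: Capped sample tube like the work but lying on the bench near the front edge; a bystander. Origin under its middle.
- timer: Lab timer, 68 x 68 x 19 mm, lying behind the work; a bystander. Origin at the centre of its underside.
- dropper: Dropper bottle, 32 mm wide, 86 mm tall, standing at the left; a bystander. Origin at the centre of its underside.
There are look-alikes about, which are no part of the job. Leave any blue look-alike of the tube alone.

How it is judged:
On the way, in this order (a step that is already met when the one before it is completed fails the run):
1. the tube is held by the fingers, pulled clear above the carrier (z of tube in the frame of carrier above 0.055 m and contact force between the fingers and tube above 1 N), for 0.1 s.
2. the upright tube, standing in the cup, has pressed it 3 to 7.5 mm down for three seconds on end (value of joint mixer_cup between 0.003 and 0.0075 m and horizontal distance between tube and cup_floor below 0.006 m and z of tube in the frame of cup_floor below 0.004 m and angle between tube's own z axis and vertical below 0.2 rad and contact force between tube and mixer above 2 N and contact force between the fingers and tube above 1 N and contact force between each of the arm, the fingers and mixer below 0.5 N), for 3 s.
At the end, for the whole second after the job is handed in: Still gripped, the tube stands upright (11 degrees) on the cup's floor, within 6 mm of its middle, and alone (over 2 N, no finger on the mixer) keeps the cup pressed 3 to 7.5 mm down; both vials still stand in their wells (moved under 15 mm) (all of step 2 and z of each of vial_a, vial_b in the frame of carrier below 0.014 m and distance of each of vial_a, vial_b from where it was at the start of the episode below 0.015 m); the arm keeps its last pose, push and grip.
It fails at once if a vial is pulled out of its well or knocked about (distance of any of vial_a, vial_b from where it was at the start of the episode above 0.02 m).
It fails at once if a bystander is shoved more than 30 mm (distance of any of marker, loose_tube, timer, dropper from where it was at the start of the episode above 0.03 m).
It fails at once if a finger or the arm leans on the mixer (contact force between any of the arm, the fingers and mixer above 3 N).
It also fails if it takes over 48 s, if anything falls off the work surface, if the arm or the gripper's body presses on something with over 40 N, if the wrist force passes 120 N, or if a joint passes its speed limit or range.

## Working session

There is one attempt and no reset: what is moved stays moved. The work goes in short steps, Python scripts to look and compute and a tool call to move; the robot and the scene stay as the last step left them, time stands still between calls to the robot, and variables do not carry over. Pictures are saved under pics/ and viewed, at most 10 in all, crops included, and the job is handed in when it is done.

Besides the shell and the picture viewer there is one more tool, called as name([rows], argument=value, ...), one row to a line, values as JSON. send_rows: Moves the arm, as the interface text tells. Its arguments: {"type":"object","properties":{"deltas":{"type":"array","items":{"type":"array"}},"force":{"type":"number"}},"required":["deltas"]}

```bash
mkdir -p pics; python3 - <<'E'
from plant import arm, read_camera
import cv2,numpy as np
print(arm.state())
for n in("scene","top"):
    c=read_camera(n);cv2.imwrite(f"pics/{n}0.png",c["img"][...,::-1])
    R=cv2.Rodrigues(np.array(c["rvec"],float))[0];print(n,c["intrinsics"],R.round(3).tolist(),-R.T@np.ravel(c["tvec"]))
E
```

```text
{'time': 0.0, 'qpos': array([ 1.64870958e+00,  4.07760401e-02,  8.37734354e-02, -5.11224666e-04,
       -1.61549088e+00, -3.33730827e-01]), 'qvel': array([-0.00021047,  0.00090345,  0.00106909, -0.00047344, -0.00037655,
       -0.00043241]), 'joint_torque': array([-1.67409013e-03, -3.68207395e+01,  3.47404504e+01,  6.93203241e+00,
       -5.46064752e-03,  4.69432877e-06]), 'tool_pos': array([0.15162566, 0.58016969, 0.23026923]), 'tcp_rot': array([ 8.82859959e-04,  9.91831858e-01, -1.27549132e-01, -7.65506133e-05]), 'wrist_force': array([ 0.1233438 ,  0.03544837, -0.60075717]), 'ft_torque': array([-0.06659813,  0.01895151,  0.02473374]), 'grasp_force': 0.0, 'opening': 0.08526654049647803}
scene [[366.65098767   0.         316.79331734]
 [  0.         366.65098767 197.82834275]
 [  0.           0.           1.        ]] [[-0.442, -0.897, 0.024], [-0.422, 0.184, -0.888], [0.792, -0.403, -0.46]] [-0.15182051  0.53962843  0.47012827]
top [[489.85713779   0.         322.01318592]
 [  0.         489.85713779 199.20006413]
 [  0.           0.           1.        ]] [[-0.01, -1.0, -0.022], [-0.997, 0.012, -0.072], [0.072, 0.021, -0.997]] [0.42301412 0.17801658 1.20212832]
```

View pics/scene0.png

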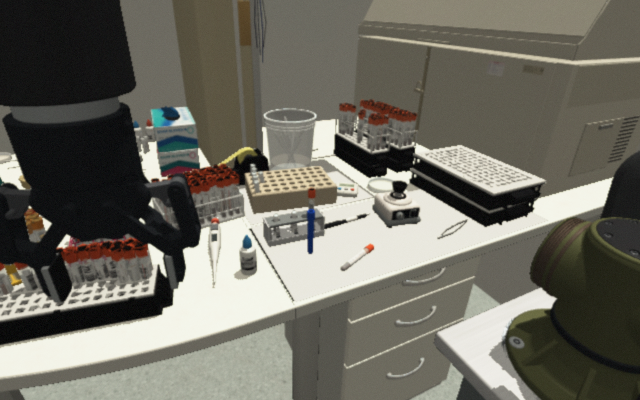

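View pics/top0.png

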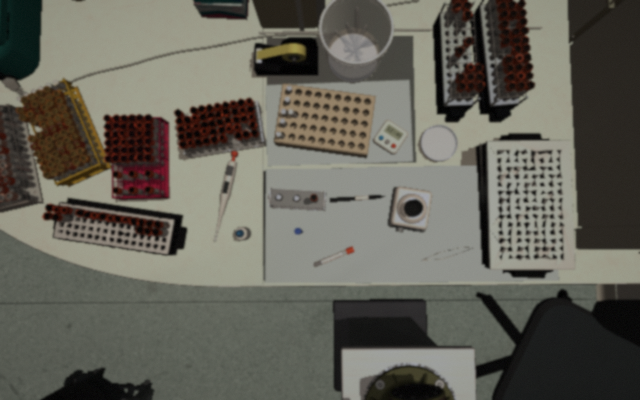

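The scene view shows the carrier at about (293,226), a blue tube standing in front of it at (310,230), and a red cap behind that at (311,195). The mixer is at (398,205), and the loose tube lies at (357,256). In the top view the carrier is at (298,199) with its wells at about (278,307), the blue tube is at (298,231), and the mixer cup is at (412,208).

```bash
python3 - <<'E'
import cv2,numpy as np
a=cv2.imread("pics/scene0.png")[165:285,240:440];b=cv2.imread("pics/top0.png")[170:270,255:455]
a=cv2.resize(a,(800,480)[:2] and (500,300),interpolation=cv2.INTER_CUBIC);b=cv2.resize(b,None,fx=4,fy=3,interpolation=cv2.INTER_CUBIC) if 0 else cv2.resize(b,(600,300),interpolation=cv2.INTER_CUBIC)
a=cv2.copyMakeBorder(a,0,0,0,100,cv2.BORDER_CONSTANT)
cv2.imwrite("pics/crop0.png",np.vstack([a,b]))
E
```

```text
(no output)
```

View pics/crop0.png

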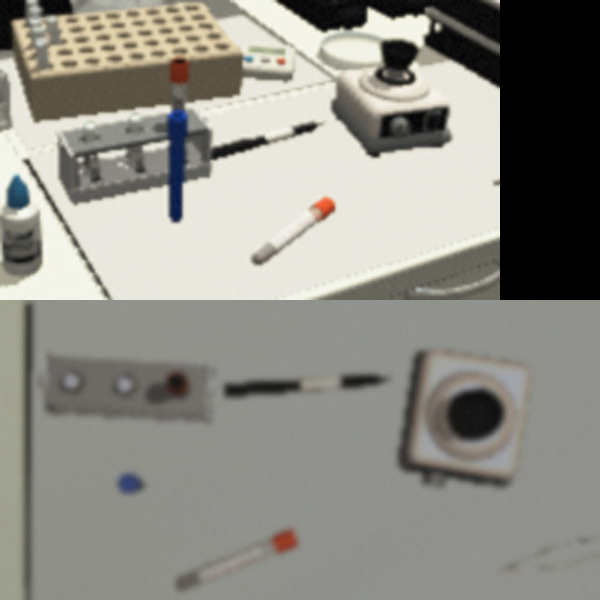

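Candidates for the tube (top-view pixels): the red-capped tube in the carrier (314,197), the blue standing look-alike (298,231), the lying loose_tube (335,257), and the rack tubes (far left and far right). I choose the red-capped one in the carrier's right-hand well. The crop confirms it, with white vials in the other two wells at (279,197) and (296,198). The mixer cup is at (412,208).

```bash
cat > h.py <<'E'
import cv2,numpy as np
from plant import arm, read_camera
def ray(c,uv):
    R=cv2.Rodrigues(np.array(c["rvec"],float))[0];o=-R.T@np.ravel(c["tvec"]).astype(float)
    return o,R.T@np.linalg.inv(np.array(c["intrinsics"]))@np.array([*uv,1.])
def onz(c,uv,z):
    o,d=ray(c,uv);return (o+d*(z-o[2])/d[2]).round(4)
def tri(c1,u1,c2,u2):
    o1,d1=ray(c1,u1);o2,d2=ray(c2,u2);s=np.linalg.lstsq(np.c_[d1,-d2],o2-o1,rcond=None)[0]
    p,q=o1+s[0]*d1,o2+s[1]*d2;return ((p+q)/2).round(4),np.linalg.norm(p-q).round(4)
def blob(img,lo,hi,roi,wrap=False):
    x0,y0,x1,y1=roi;m=cv2.inRange(cv2.cvtColor(img[y0:y1,x0:x1],cv2.COLOR_RGB2HSV),lo,hi)
    n,l,s,cen=cv2.connectedComponentsWithStats(m);i=1+np.argmax(s[1:,4]);return cen[i]+[x0,y0],s[i]+[x0,y0,0,0,0]
E
python3 - <<'E'
from h import *
t=read_camera("top");s=read_camera("scene")
rt=blob(t["img"],(0,90,30),(15,255,255),(300,185,328,210));rs=blob(s["img"],(0,110,30),(15,255,255),(300,180,325,215))
print(rt,rs); print("cap top",onz(t,rt[0],.112),"scene topmid",onz(s,(rs[0][0],rs[1][1]+1),.114),"tri ctr",tri(t,rt[0],s,rs[0]))
k=blob(t["img"],(0,0,0),(179,255,55),(395,190,432,228));ks=blob(s["img"],(0,0,0),(179,255,60),(388,175,412,195));print(k,ks)
print("cup",onz(t,k[0],.095),tri(t,k[0],s,ks[0]))
b=blob(t["img"],(105,90,30),(130,255,255),(285,222,310,240));bs=blob(s["img"],(105,90,30),(130,255,255),(300,195,322,256));print(b,bs)
print("blue",onz(t,b[0],.11),onz(s,(bs[0][0],bs[1][1]+bs[1][3]),0))
for n,roi in(("v1",(272,190,286,205)),("v2",(290,190,303,205))):
    v=blob(t["img"],(0,0,165),(179,50,255),roi);print(n,v[0],onz(t,v[0],.066))
g=cv2.cvtColor(t["img"],cv2.COLOR_RGB2HSV)[185:213,265:330,2];m=(g<135).astype(np.uint8)
print(cv2.minAreaRect(cv2.findNonZero(m)))
for uv in [(270.5,188.5),(326,193),(325,210),(270,208)]:print(onz(t,uv,.052))
w=blob(t["img"],(0,0,165),(179,60,255),(385,180,436,236));print("mixer",w)
E
```

```text
(array([313.93333333, 199.        ]), array([311, 197,   6,   4,  15])) (array([311.42465753, 193.05479452]), array([308, 188,   8,  11,  73]))
cap top [0.5023 0.2187 0.112 ] scene topmid [0.5046 0.2197 0.114 ] tri ctr (array([0.5031, 0.2195, 0.1045]), np.float64(0.0012))
(array([412.71493213, 207.61085973]), array([404, 200,  18,  16, 221])) (array([398.96183206, 186.82442748]), array([393, 182,  14,  12, 131]))
cup [ 0.4815 -0.0033  0.095 ] (array([ 0.4812, -0.0056,  0.0867]), np.float64(0.0024))
(array([297.60869565, 230.7826087 ]), array([295, 229,   6,   5,  23])) (array([310.28915663, 227.58232932]), array([307, 209,   8,  44, 249]))
blue [0.4319 0.2558 0.11  ] [ 0.4312  0.2552 -0.    ]Traceback (most recent call last):
  File "<stdin>", line 10, in <module>
  File "h.py", line 13, in blob
    n,l,s,cen=cv2.connectedComponentsWithStats(m);i=1+np.argmax(s[1:,4]);return cen[i]+[x0,y0],s[i]+[x0,y0,0,0,0]
                                                      ~~~~~~~~~^^^^^^^^^
    return _wrapfunc(a, 'argmax', axis=axis, out=out, **kwds)
    return bound(*args, **kwds)
ValueError: attempt to get argmax of an empty sequence
```

send_rows([
  [[2.8,1.7,0],0,1],
  [[2.8,1.7,0],0,1],
  [[2.8,1.7,0],0,1],
  [[2.8,1.7,0],0,1],
  [[2.8,1.7,0],0,1],
  [[2.8,1.7,0],0,1],
  [[2.8,1.7,0],0,1],
  [[2.8,1.7,0],0,1],
  [[2.8,1.7,0],0,1],
  [[2.8,1.7,0],0,1],
])

```text
time: 1.03
tool_pos: [0.3804, 0.3438, 0.2313]
tcp_rot: [-0.0, 0.992, -0.127, -0.0]
wrist_force: [0.8, -0.0, 0.4]
opening: 0.0854
grasp_force: 0.0
```

send_rows([
  [[2.8,1.7,0],0,1],
  [[2.8,1.7,0],0,1],
  [[2.8,1.7,0],0,1],
  [[2.8,1.7,0],0,1],
  [[2.8,1.7,0],0,1],
  [[0,0,0],0,1],
  [[0,0,0],0,1],
])

```text
time: 1.62
tool_pos: [0.4943, 0.2261, 0.2308]
tcp_rot: [0.0, 0.992, -0.129, -0.0]
wrist_force: [0.5, 0.8, 0.7]
opening: 0.0853
grasp_force: 0.0
```

```bash
python3 - <<'E'
from h import *
s=read_camera("scene");t=read_camera("top")
a=cv2.resize(s["img"][110:290,200:440],(640,480)[:2] and (400,300));b=cv2.resize(t["img"][120:270,220:420],(400,300))
cv2.imwrite("pics/p1.png",np.hstack([a,b])[...,::-1])
s=arm.state();print(s["tool_pos"],s["tcp_rot"],s["time"],s["wrist_force"])
E
```

```text
[0.49338333 0.22762932 0.2310599 ] [ 9.69471931e-05  9.91815630e-01 -1.27678130e-01 -2.03209370e-04] 1.7167 [ 0.23698805 -0.0843823   0.44979192]
```

View pics/p1.png

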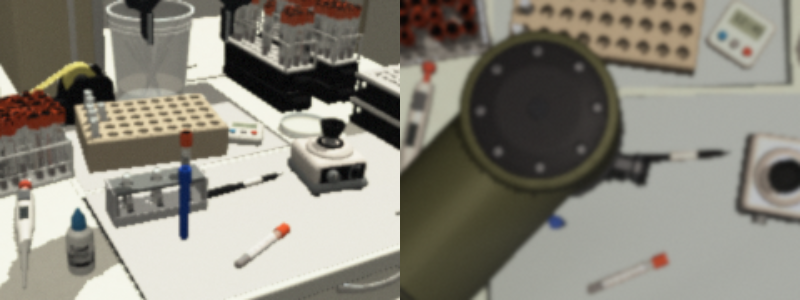

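The scene view shows both fingers straddling above the red cap (185,140 in the crop). The blue tube is untouched at (184,205). I'll centre the gripper and go partway down.

send_rows([
  [[1.3,0.5,0],0,1],
  [[0,0,2.5],0,1],
  [[0,0,2.5],0,1],
  [[0,0,2.5],0,1],
  [[0,0,2.0],0,1],
  [[0,0,0],0,1],
  [[0,0,0],0,1],
])

```text
time: 2.3
tool_pos: [0.5041, 0.2198, 0.136]
tcp_rot: [0.001, 0.992, -0.127, -0.0]
wrist_force: [0.1, 0.5, 1.0]
opening: 0.0851
grasp_force: 0.0
```

```bash
python3 - <<'E'
from h import *
s=read_camera("scene")
cv2.imwrite("pics/p2.png",cv2.resize(s["img"][140:240,260:380],(720,600),interpolation=cv2.INTER_CUBIC)[...,::-1])
st=arm.state();print(st["tool_pos"],st["time"])
R=cv2.Rodrigues(np.array(s["rvec"],float))[0]
for p in (st["tool_pos"],[.505,.219,.114]):
    u=s["intrinsics"]@(R@np.array(p)+np.ravel(s["tvec"]));print(u[:2]/u[2],(u[:2]/u[2]-[260,140])*6)
E
```

```text
[0.50496144 0.22012611 0.13769598] 2.35
[311.3514137 179.2249336] [308.10848218 235.34960158]
[311.61849317 188.8755095 ] [309.71095899 293.25305698]
```

View pics/p2.png

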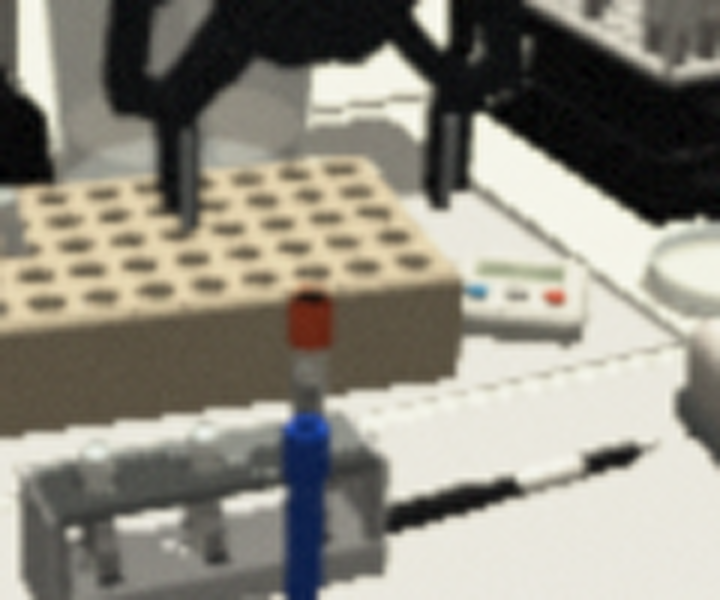

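The cap is at crop (310,300), midway between the fingertips at (187,230) and (440,205). The white vials sit at (97,455) and (203,435). I'll go down and close.

send_rows([
  [[0,0,1.8],0,1],
  [[0,0,1.8],0,1],
  [[0,0,1.8],0,1],
  [[0,0,0],0,1],
  [[0,0,0],0,0],
  [[0,0,0],0,0],
  [[0,0,0],0,0],
  [[0,0,0],0,0],
  [[0,0,0],0,0],
  [[0,0,0],0,0],
], force=40)

```text
time: 3.18
tool_pos: [0.5053, 0.2195, 0.0831]
tcp_rot: [-0.0, 0.992, -0.128, 0.001]
wrist_force: [0.4, -0.3, 2.1]
opening: 0.0153
grasp_force: 38.9
```

send_rows([
  [[0,0,0],0,0],
  [[0,0,0],0,0],
  [[0,0,0],0,0],
  [[0,0,0],0,0],
])

```text
time: 3.52
tool_pos: [0.5053, 0.2195, 0.0831]
tcp_rot: [-0.0, 0.992, -0.127, 0.001]
wrist_force: [0.3, -0.5, 5.5]
opening: 0.0157
grasp_force: 39.1
```

send_rows([
  [[0,0,-0.7],0,0],
  [[0,0,-0.7],0,0],
  [[0,0,-0.7],0,0],
  [[0,0,-0.7],0,0],
  [[0,0,-0.7],0,0],
  [[0,0,-1.0],0,0],
  [[0,0,-1.5],0,0],
  [[0,0,-2.0],0,0],
  [[0,0,-2.0],0,0],
  [[0,0,-2.0],0,0],
])

```text
time: 4.35
tool_pos: [0.5052, 0.2196, 0.2052]
tcp_rot: [-0.001, 0.992, -0.127, 0.001]
wrist_force: [0.8, -0.7, -0.7]
opening: 0.0155
grasp_force: 39.5
```

send_rows([
  [[0,0,-1.0],0,0],
  [[0,0,-1.0],0,0],
  [[0,0,0],0,0],
  [[0,0,0],0,0],
])

```text
time: 4.68
tool_pos: [0.5049, 0.2195, 0.2222]
tcp_rot: [-0.0, 0.992, -0.128, -0.0]
wrist_force: [0.1, 0.2, -0.2]
opening: 0.0153
grasp_force: 39.5
```

```bash
python3 - <<'E'
from h import *
s=read_camera("scene")
cv2.imwrite("pics/p3.png",cv2.resize(s["img"][110:260,260:440],(720,600),interpolation=cv2.INTER_CUBIC)[...,::-1])
st=arm.state();print(st["tool_pos"],st["time"])
R=cv2.Rodrigues(np.array(s["rvec"],float))[0]
x,y,z=st["tool_pos"]
for p in ([x,y,z+.031],[x,y,z-.075]):
    u=s["intrinsics"]@(R@np.array(p)+np.ravel(s["tvec"]));print((u[:2]/u[2]-[260,110])*4)
E
```

```text
[0.50462519 0.21937756 0.22133801] 4.7333
[210.87766677  72.29566448]
[207.18803657 262.42803596]
```

View pics/p3.png

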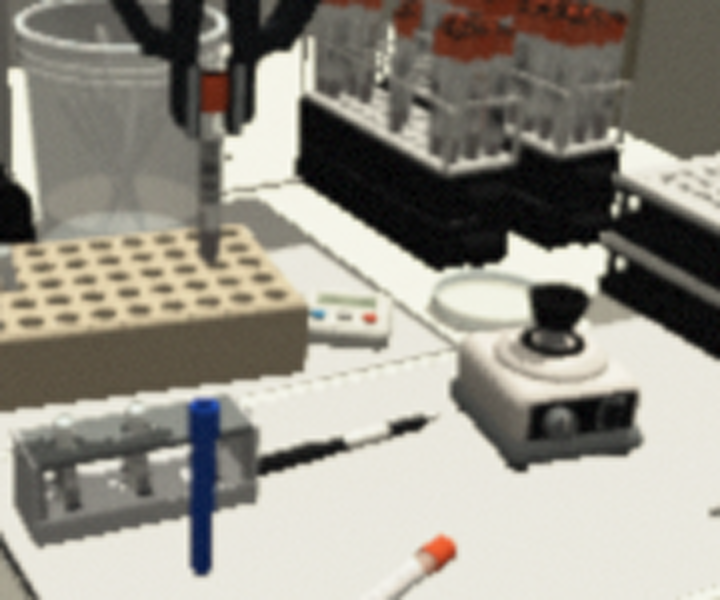

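The tube is gripped by its cap, upright and clear, with its bottom at crop (208,262), as predicted. Both vials are still in their wells, and the mixer cup rim is at about (558,294). Next I'll move over the cup.

send_rows([
  [[0.35,2.2,0],0,0],
  [[0.35,2.2,0],0,0],
  [[0.35,2.2,0],0,0],
  [[0.35,2.2,0],0,0],
  [[0.35,2.2,0],0,0],
  [[0.35,2.2,0],0,0],
  [[0.35,2.2,0],0,0],
  [[0.35,2.2,0],0,0],
  [[0.35,2.2,0],0,0],
  [[0.35,2.2,0],0,0],
])

```text
time: 5.57
tool_pos: [0.4824, -0.0034, 0.2209]
tcp_rot: [0.0, 0.992, -0.127, -0.001]
wrist_force: [1.0, -0.1, -0.4]
opening: 0.0153
grasp_force: 39.5
```

send_rows([
  [[0,0,1.5],0,0],
  [[0,0,1.3],0,0],
  [[0,0,0],0,0],
  [[0,0,0],0,0],
  [[0,0,0],0,0],
])

```text
time: 5.98
tool_pos: [0.4831, -0.002, 0.1943]
tcp_rot: [0.0, 0.992, -0.127, -0.0]
wrist_force: [0.9, -0.2, 0.0]
opening: 0.0158
grasp_force: 39.5
```

```bash
python3 - <<'E'
from h import *
s=read_camera("scene");t=read_camera("top")
a=cv2.resize(s["img"][130:230,360:440],(480,600),interpolation=cv2.INTER_CUBIC)
b=cv2.resize(t["img"][165:245,380:445],(320,394),interpolation=cv2.INTER_CUBIC);b=cv2.copyMakeBorder(b,0,206,0,0,cv2.BORDER_CONSTANT)
cv2.imwrite("pics/p4.png",np.hstack([a,b])[...,::-1])
st=arm.state();print(st["tool_pos"],st["time"],st["grasp_force"])
R=cv2.Rodrigues(np.array(s["rvec"],float))[0]
x,y,z=st["tool_pos"]
for p in ([x,y,z-.075],[.4815,-.0045,.097],[.4815,-.0045,.097-.016]):
    u=s["intrinsics"]@(R@np.array(p)+np.ravel(s["tvec"]));print(u[:2]/u[2],(u[:2]/u[2]-[360,130])*6,"px/m",366*6/u[2])
E
```

```text
[ 0.48339281 -0.00186188  0.19488753] 6.0833 39.4930762052536
[398.3917841  174.28240622] [230.35070462 265.69443732] px/m 2490.2298093084282
[398.55976195 183.03020957] [231.35857171 318.18125739] px/m 2462.0828506710204
[397.73447239 188.94296013] [226.40683432 353.65776076] px/m 2441.95288568362
```

View pics/p4.png

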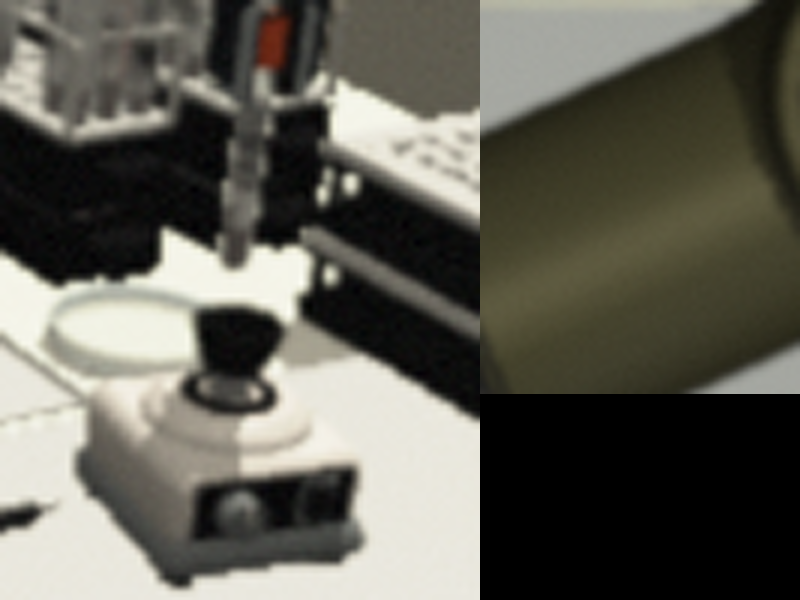

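The tube's bottom is at (234,268), and the cup rim spans x 195–287 (centre about 241,320). So the cup lies about 2–3 mm to the camera's right of the tube. I'll correct by the average of the two views and lower to the rim.

send_rows([
  [[-0.1,0.4,0],0,0],
  [[0,0,1.0],0,0],
  [[0,0,1.0],0,0],
  [[0,0,0],0,0],
  [[0,0,0],0,0],
  [[0,0,0],0,0],
])

```text
time: 6.58
tool_pos: [0.4811, -0.0061, 0.1743]
tcp_rot: [0.0, 0.992, -0.128, -0.0]
wrist_force: [-0.1, 0.1, 1.0]
opening: 0.0155
grasp_force: 39.5
```

```bash
python3 - <<'E'
from h import *
s=read_camera("scene")
cv2.imwrite("pics/p5.png",cv2.resize(s["img"][145:205,370:430],(600,600),interpolation=cv2.INTER_CUBIC)[...,::-1])
st=arm.state();print(st["tool_pos"],st["time"],st["wrist_force"])
E
```

```text
[ 0.48124718 -0.00599771  0.17454984] 6.6333 [-0.59602879 -0.67792112  0.46590754]
```

View pics/p5.png

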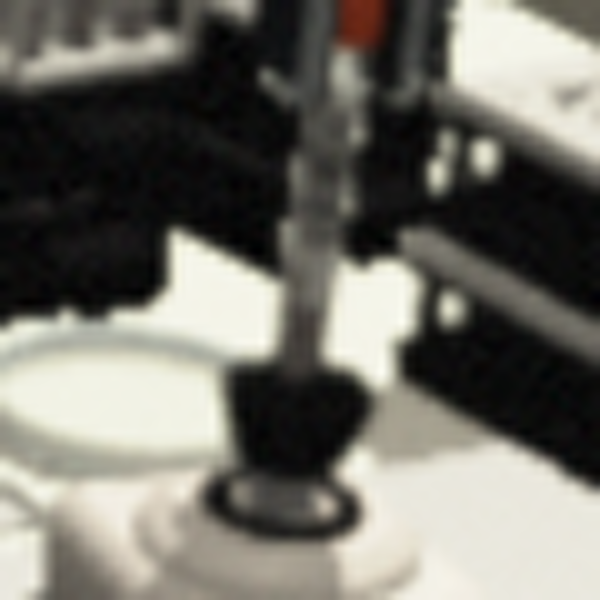

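The tube's bottom, at (300,380), is centred on the rim (224–374, centre 299) and just at rim level. I'll lower it into the cup.

send_rows([
  [[-0.1,0,0.3],0,0],
  [[0,0,0.3],0,0],
  [[0,0,0.3],0,0],
  [[0,0,0.3],0,0],
  [[0,0,0.3],0,0],
  [[0,0,0],0,0],
  [[0,0,0],0,0],
  [[0,0,0],0,0],
])

```text
time: 7.3
tool_pos: [0.4802, -0.0057, 0.1594]
tcp_rot: [0.0, 0.992, -0.128, 0.0]
wrist_force: [0.6, 0.1, -0.2]
opening: 0.0154
grasp_force: 39.5
```

send_rows([
  [[0,0,0.2],0,0],
  [[0,0,0.2],0,0],
  [[0,0,0],0,0],
  [[0,0,0],0,0],
  [[0,0,0],0,0],
])

```text
time: 7.72
tool_pos: [0.4804, -0.0057, 0.1558]
tcp_rot: [0.0, 0.992, -0.128, 0.0]
wrist_force: [-0.6, 0.3, 2.1]
opening: 0.0155
grasp_force: 39.7
```

send_rows([
  [[0,0,0.2],0,0],
  [[0,0,0.2],0,0],
  [[0,0,0],0,0],
  [[0,0,0],0,0],
  [[0,0,0],0,0],
])

```text
time: 8.13
tool_pos: [0.4804, -0.0057, 0.1518]
tcp_rot: [0.0, 0.992, -0.128, 0.0]
wrist_force: [0.1, 0.1, 5.0]
opening: 0.0155
grasp_force: 39.9
```

send_rows([
  [[0,0,0.1],0,0],
  [[0,0,0],0,0],
  [[0,0,0],0,0],
  [[0,0,0],0,0],
])

```text
time: 8.47
tool_pos: [0.4804, -0.0058, 0.1508]
tcp_rot: [0.0, 0.992, -0.128, 0.0]
wrist_force: [0.1, 1.0, 4.8]
opening: 0.0158
grasp_force: 39.9
```

```bash
python3 - <<'E'
from h import *
f=[]
for i in range(12):
    s=read_camera("scene");st=arm.state();f.append(np.r_[st["wrist_force"],st["ft_torque"],st["tool_pos"]])
print(np.mean(f,0).round(4),st["time"],st["opening"])
cv2.imwrite("pics/p6.png",cv2.resize(s["img"][145:205,370:430],(600,600),interpolation=cv2.INTER_CUBIC)[...,::-1])
E
```

```text
[-1.6040e-01 -7.0000e-02  5.3815e+00  6.0000e-04  2.2300e-02  5.9000e-03
  4.8040e-01 -5.7000e-03  1.5080e-01] 9.0667 0.01536776179390776
```

View pics/p6.png

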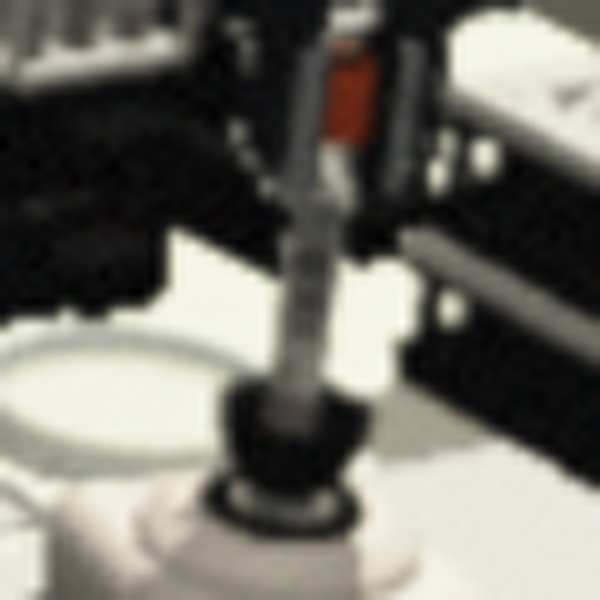

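The tube stands in the cup. The rim has sunk from row ~362 to ~380 (about 5 mm), the fingers are well above the mixer, the push is 5.4 N with no side load. I'll hold there.

send_rows([
  [[0,0,0],0,0],
  [[0,0,0],0,0],
  [[0,0,0],0,0],
  [[0,0,0],0,0],
  [[0,0,0],0,0],
  [[0,0,0],0,0],
  [[0,0,0],0,0],
  [[0,0,0],0,0],
  [[0,0,0],0,0],
  [[0,0,0],0,0],
])

```text
time: 9.9
tool_pos: [0.4804, -0.0057, 0.1508]
tcp_rot: [0.0, 0.992, -0.128, 0.0]
wrist_force: [-0.5, 0.1, 6.5]
opening: 0.0155
grasp_force: 39.9
```

send_rows([
  [[0,0,0],0,0],
  [[0,0,0],0,0],
  [[0,0,0],0,0],
  [[0,0,0],0,0],
  [[0,0,0],0,0],
  [[0,0,0],0,0],
  [[0,0,0],0,0],
  [[0,0,0],0,0],
  [[0,0,0],0,0],
  [[0,0,0],0,0],
])

```text
time: 10.73
tool_pos: [0.4804, -0.0058, 0.1508]
tcp_rot: [0.0, 0.992, -0.128, 0.0]
wrist_force: [-0.3, 0.4, 5.2]
opening: 0.0153
grasp_force: 39.9
```

send_rows([
  [[0,0,0],0,0],
  [[0,0,0],0,0],
  [[0,0,0],0,0],
  [[0,0,0],0,0],
  [[0,0,0],0,0],
  [[0,0,0],0,0],
  [[0,0,0],0,0],
  [[0,0,0],0,0],
  [[0,0,0],0,0],
  [[0,0,0],0,0],
])

```text
time: 11.57
tool_pos: [0.4804, -0.0057, 0.1508]
tcp_rot: [-0.0, 0.992, -0.128, 0.0]
wrist_force: [0.2, -0.4, 4.6]
opening: 0.0153
grasp_force: 39.9
```

send_rows([
  [[0,0,0],0,0],
  [[0,0,0],0,0],
  [[0,0,0],0,0],
  [[0,0,0],0,0],
  [[0,0,0],0,0],
  [[0,0,0],0,0],
  [[0,0,0],0,0],
  [[0,0,0],0,0],
  [[0,0,0],0,0],
  [[0,0,0],0,0],
])

```text
time: 12.4
tool_pos: [0.4804, -0.0057, 0.1508]
tcp_rot: [0.0, 0.992, -0.128, 0.0]
wrist_force: [0.1, -0.4, 4.7]
opening: 0.0157
grasp_force: 39.9
```

```bash
python3 -c "
from plant import arm
s=arm.state();print(s['time'],s['tool_pos'],s['wrist_force'],s['grasp_force']);print(arm.close_job())"
```

```text
12.4 [ 0.4803933  -0.00572699  0.15078327] [ 0.12559206 -0.39488913  4.67245379] 39.91258978843689
the job is handed in; nothing more can be done
None
```

I handed the job in at 12.4 s: the tube is still gripped upright in the mixer cup, pressed about 5 mm down (around 5 N, by force and camera) and held there for over 3 s; no verdict was returned.

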